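# Take the width of a base plate with a tape measure and lock the reading

## Robot

A 6-joint arm with a two-finger parallel gripper is mounted at the origin on a cart in front of the work surface, level with it; the furniture and walls round the work are solid. World frame = base frame: x ahead of the robot, y to its left, z up, the work surface at z = 0. Lengths are in m, angles in degrees, forces in N, time in s.
With the tool pointing down it reaches from about 0.35 to 0.875 m from the base axis. Payload 4.2 kg.
Tool frame: the origin (TCP) lies between the finger pads; the fingertips stand 8 mm ahead of it and the grasp point (between the pads) lies 11 mm behind it; z points along the fingers, y is the line along which they close (so a half turn about z gives the same grasp; the last joint's range is limited). The gripper opens to 87 mm and grips with 3 to 60 N. Pads are 19 mm wide; open, the fingers measure 117 mm over their backs; the gripper's body (75 mm by 190 mm) begins 51 mm behind the grasp point.
Start: joints at [86.494, 22.042, 0.453, 0, -68.411, -14.817], TCP at [0.196, 0.593, 0.231] pointing down, gripper open.
Joint ranges: [-179.83, 179.83], [-69.29, 118.12], [-61.27, 80.66], [-181.25, 117.63], [-171.15, -9.14], [-177.46, 177.46]. Speed limits (degrees/s): [159.86, 159.86, 180, 180, 180, 180].

## Interface

Orientations are given as a 3x3 rotation matrix whose columns are the frame's x, y, z axes.
In Python, from station import sense, capture, camera_model, finish_job, find_in gives the robot as it stands. The module is installed in compiled form; this text tells all that it offers.
- The arm moves only by the tool arm_command, never from a script. Its argument "motion" is a list of rows, each a list of 7 numbers: the finger opening in mm, from 0 to 87, then the shift along the tool's x, y, z in mm, then the turn, a rotation vector about the tool's x, y, z in rad. In form: [[jaw, dx, dy, dz, rx, ry, rz], ...]. A call has 1 to 8 rows; each row shifts and turns the commanded pose from where the row before left it, along the tool's axes as they then stand; what a row does not reach is not made up. A row lasts 1/10 s, in which the tool goes at most 50 mm and 8.59 degrees, less where a joint would pass 70% of its speed; a pose out of reach is approached as far as the arm can. A call with a gripper value outside its range is refused whole. The fingers move at their own pace and stop on an object; the grip force is fixed at half the most. Time passes only in rows, so rows that do not move let the fingers close. It gives the time, the measured TCP pose, the force, the opening and the grip force at its end, in the units of the state.
- sense(): the state, without advancing time (a new reading comes with each control period).
- capture(name): name is "scene" or "top"; returns the picture (384x512x3 uint8, red, green, blue); there is no depth.
- camera_model(name): a dict with "fx", "fy", "cx", "cy" (pixels), "R" (3x3) and "t" (3): a world point X has camera coordinates R X + t. Camera axes: x right, y down, z forward; pixel columns grow to the right and rows downward; lengths in m; the calibration is good to about 2 mm. A picture is of the moment at which its call begins. camera_model takes no time and is no camera call.
- finish_job(): hands the job in; it is judged then, once.
Trained networks look in the newest picture that a camera, given by its name, has taken for a name from the list of things; names that differ only in an ending like _2 or _b are one class to them, and where a whole thing is asked for, a point or a joint stands for the part that bears it (a point fixed in the world has none). Each returns a list of dicts, best first, with "p" (0 to 1); they miss things now and then, are a little off and sometimes report something else, mostly with a low value. They report only what shows in the picture. A call takes as long as a camera call.
- find_in(target, camera): "location" ([row, column] in pixels, amid what is visible of it).
The state is a dict: "time_s": time; "joints": joint angles; "joint_velocities": joint speeds; "effort": joint torques, N m; "tcp_pos": TCP position; "ee_rot": TCP orientation; "wrist_force": force on the tool from outside, world axes, zero at the start; "moment": the same for the moment, N m; "gripper_width": opening from 0.0 (shut) to 1.0 (fully open); "gripper_force": force on a finger pad.
Only numpy, scipy, OpenCV 4.12 (cv2) and the standard library are available. Lean on these libraries where they do the work, as an engineer would, in place of code of your own. Each camera call takes 0.05 s, during which the arm holds its last target. There are 200 camera calls.

## Task

Take the overall width of the bolted-down base plate with the tape measure and keep the reading: catch the tape's end hook over the outer face of the plate's raised lip, draw the case straight across the plate against its spring and stand it on the bench beyond the opposite edge, so that the spring holds its nose snug against that edge. Then press the thumb lock on top of the case fully down and leave the tape there, hooked and locked. Do not shift the other things on the bench.

Things in the scene. Friction and masses are not known exactly. Their poses are not given: they have to be found in the camera images.
- plate: flat aluminium base plate bolted to the bench (it cannot move), 150 mm (x) by 215 mm over all (y) by 6 mm thick, smooth, with flush screws and small tapped holes in its upper face. A raised dark steel lip, 5 mm thick, runs the whole 150 mm along its +y edge and stands 10 mm above the plate (16 mm above the bench); its outer face is the plate's outermost +y face. The -y edge is plain. Origin: centre of the underside, on the bench; z up
- plate_lip (a point): middle of the top outer edge of the raised lip, over which the hook goes (plate frame x 0, y +107.5, z +16 mm); axes as the plate's
- plate_edge (a point): middle of the top of the plain opposite edge, against which the nose comes to rest (plate frame x 0, y -107.5, z +6 mm); axes as the plate's
- tape_case (a point): the loose tape measure, about 0.4 kg, with a grey case on a black base and a white blade; this point is the centre of the case, 35 mm above its underside. Case 44 mm thick (x, flat parallel sides, to be gripped from above), 78 mm long (y), 66 mm high, plus the thumb lock. The nose, a flat face 39 mm ahead of this point, looks along +y; the blade, 25 mm wide and rigid, leaves it 17 mm above the underside. z up
- tape_nose (a point): middle of the lower edge of the nose face of the case (39 mm ahead of tape_case and 35 mm below it); axes as the case's
- tape_hook (a point): lower end of the inner face (the one that looks back at the nose) of the steel hook at the end of the blade; the hook is 24 mm wide, 1.6 mm thick, and hangs from the blade to 2 mm above the level of the case's underside. With the blade wound in, the clear gap between this face and the nose is 15 mm; the hook goes over the lip with the lip in that gap and, the blade being rigid and in line with the case, rises and tilts with it; axes as the case's
- tape_lock_top (a point): centre of the top of the thumb lock, a ribbed black button 16 mm (x) by 20 mm (y) on top of the case near its nose: 24 mm ahead of tape_case and 76 mm above the underside when up. Pushed straight down all its 6 mm until it stops (5 N to move it, some 10 to 15 N to be sure) it brakes the blade, and it stays down; it does not come up again by itself
- tape_blade (a joint): how far the blade is drawn out, m: 0 wound in, at most 0.26; the gap between nose and hook is this plus 0.015. With the lock up a spring of 5 to 6 N always pulls it in, strong enough to slide the released case over the bench
- tape_lock (a joint): how far the thumb lock is pressed, m: 0 up (blade free), the brake bites from 0.0053, hard stop at 0.006; left alone it stays at about 0.0053
- caliper: a digital caliper lying flat at the back, 215 mm long, a bystander
- alu_bar: a sawn aluminium bar 25x25x140 mm, a bystander
- driver: a small screwdriver 150 mm long lying in front of the plate, a bystander
- bushing: a turned steel bush, 40 mm across and 32 mm high, a bystander
- hammer: a bench hammer 282 mm long, lying at the right, a bystander
- spray: a standing aerosol can, 59 mm across and 200 mm high, at the left, a bystander

How it is judged (in metres and radians):
On the way, in this order (a step that is already met when the one before it is completed fails the run):
1. the hook is caught over the outside of the lip and the blade drawn out at least 80 mm, lock still up (y of tape_hook in the frame of plate between 0.104 and 0.125 m and x of tape_hook in the frame of plate between -0.06 and 0.06 m and z of tape_hook in the frame of plate below 0.0145 m and value of joint tape_blade above 0.08 m and value of joint tape_lock below 0.003 m), for 0.1 s.
2. the case stands on the bench beyond the opposite edge, nose snug against it, lock still up (y of tape_hook in the frame of plate between 0.104 and 0.125 m and x of tape_hook in the frame of plate between -0.06 and 0.06 m and z of tape_hook in the frame of plate below 0.0125 m and value of joint tape_blade between 0.195 and 0.206 m and y of tape_nose in the frame of plate between -0.1125 and -0.104 m and z of tape_nose in the frame of plate below 0.0045 m and x of tape_nose in the frame of plate between -0.06 and 0.06 m and angle between the y axis of tape_case and the y axis of plate, either way round below 0.1 rad and angle between tape_case's own z axis and vertical below 0.1 rad and value of joint tape_lock below 0.003 m), for 0.2 s.
At the end, for the whole second after the job is handed in: Hook outside the lip, at most 12.5 mm above the bench; blade out 195 to 206 mm; case upright on the bench, nose within about 4 mm of the plain edge; hook and nose within 60 mm of the plate's middle line and in line with it within 0.1 rad; thumb lock down at least 4.8 mm (y of tape_hook in the frame of plate between 0.104 and 0.125 m and x of tape_hook in the frame of plate between -0.06 and 0.06 m and z of tape_hook in the frame of plate below 0.0125 m and value of joint tape_blade between 0.195 and 0.206 m and y of tape_nose in the frame of plate between -0.1125 and -0.104 m and z of tape_nose in the frame of plate below 0.0045 m and x of tape_nose in the frame of plate between -0.06 and 0.06 m and angle between the y axis of tape_case and the y axis of plate, either way round below 0.1 rad and angle between tape_case's own z axis and vertical below 0.1 rad and value of joint tape_lock above 0.0048 m); the robot touches nothing.
It fails at once if a bystander (caliper, aluminium bar, screwdriver, bush, hammer or aerosol can) is shifted more than 40 mm (distance of any of caliper, alu_bar, driver, bushing, hammer, spray from where it was at the start of the episode above 0.04 m).
It also fails if it takes over 54 s, if anything falls off the work surface, if the arm or the gripper's body presses on something with over 40 N, if the wrist force passes 120 N, or if a joint passes its speed limit or range.

## Working session

There is one attempt and no reset: what is moved stays moved. The work goes in short steps, Python scripts to look and compute and a tool call to move; the robot and the scene stay as the last step left them, time stands still between calls to the robot, and variables do not carry over. Pictures are saved under pics/ and viewed, at most 10 in all, crops included, and the job is handed in when it is done.

Besides the shell and the picture viewer there is one more tool, called after "Emit:" as name(argument=value, ...), one argument or row to a line, values as JSON. arm_command: Moves the arm, as the interface text tells. Its arguments: {"type":"object","properties":{"motion":{"type":"array"}},"required":["motion"]}

```bash
mkdir -p pics; cat > h.py <<'E'
import numpy as np, cv2
from station import sense, capture, camera_model, finish_job, find_in
def snap(cam,name):
    im=capture(cam); cv2.imwrite(f'pics/{name}.png',im[:,:,::-1]); return im
def pix(cam,X):
    m=camera_model(cam); c=np.array(m['R'])@np.array(X)+np.array(m['t'])
    return [m['cy']+m['fy']*c[1]/c[2], m['cx']+m['fx']*c[0]/c[2]]
def at(cam,rc,z):
    m=camera_model(cam); R=np.array(m['R']);t=np.array(m['t'])
    d=R.T@np.array([(rc[1]-m['cx'])/m['fx'],(rc[0]-m['cy'])/m['fy'],1]); o=-R.T@t
    return o+d*(z-o[2])/d[2]
E
python3 - <<'E'
from h import *
a=snap('top','t0');b=snap('scene','s0')
cv2.imwrite('pics/both.png',cv2.resize(np.vstack([a,b])[:,:,::-1],None,fx=.78,fy=.78))
Z=dict(plate=.006,plate_lip=.016,plate_edge=.006,tape_case=.066,tape_nose=0,tape_hook=.002,tape_lock_top=.076,spray=.2,bushing=.032,hammer=.02,driver=.01,alu_bar=.025)
for n,z in Z.items():
  for c in('top','scene'):
    print(n,c,[(np.round(r['location'],1).tolist(),round(r['p'],2),at(c,r['location'],z).round(3).tolist()) for r in find_in(n,c)[:2]])
s=sense();print(s['time_s'],s['tcp_pos'],np.round(s['ee_rot'],3).tolist())
for c in('top','scene'):
  m=camera_model(c);print(c,(-np.array(m['R']).T@np.array(m['t'])).round(3),np.round(m['R'],2).tolist(),m['fx'])
E
```

```text
plate top [([197.1, 231.3], 0.75, [0.548, 0.095, 0.006])]
plate scene [([196.2, 220.2], 0.73, [0.542, 0.073, 0.006])]
plate_lip top [([196.2, 232.7], 0.9, [0.55, 0.089, 0.016])]
plate_lip scene [([191.6, 221.6], 0.94, [0.554, 0.079, 0.016])]
plate_edge top [([198.9, 232.1], 0.67, [0.541, 0.092, 0.006])]
plate_edge scene [([194.0, 224.1], 0.61, [0.56, 0.073, 0.006])]
tape_case top [([221.9, 310.8], 0.57, [0.447, -0.215, 0.066])]
tape_case scene [([256.2, 264.6], 0.57, [0.431, -0.257, 0.066])]
tape_nose top [([222.4, 310.0], 0.71, [0.453, -0.219, 0.0])]
tape_nose scene [([251.8, 265.7], 0.58, [0.489, -0.206, 0.0])]
tape_hook top []
tape_hook scene []
tape_lock_top top []
tape_lock_top scene []
spray top []
spray scene [([116.3, 165.5], 0.59, [0.526, 0.341, 0.2])]
bushing top [([164.6, 322.0], 0.61, [0.682, -0.264, 0.032])]
bushing scene []
hammer top [([205.2, 380.9], 0.83, [0.524, -0.498, 0.02])]
hammer scene [([307.5, 357.3], 0.7, [0.522, -0.52, 0.02])]
driver top []
driver scene [([219.7, 171.2], 0.67, [0.349, 0.084, 0.01])]
alu_bar top [([170.9, 355.7], 0.68, [0.66, -0.4, 0.025])]
alu_bar scene [([255.9, 350.3], 0.91, [0.648, -0.395, 0.025])]
1.3 [0.19643832 0.59331643 0.23055641] [[0.949, -0.314, 0.0], [-0.314, -0.949, 0.0], [-0.0, -0.0, -1.0]]
top [ 0.228 -0.012  1.792] [[0.02, -1.0, 0.02], [-0.98, -0.02, -0.19], [0.19, -0.01, -0.98]] 455.29327894297796
scene [-0.214 -0.868  1.064] [[0.74, -0.67, 0.02], [-0.43, -0.49, -0.76], [0.51, 0.56, -0.65]] 473.92651037714705
```

```bash
python3 - <<'E'
from h import *
a=cv2.imread('pics/t0.png');b=cv2.imread('pics/s0.png')
cv2.imwrite('pics/ca.png',cv2.resize(a[140:260,180:340],None,fx=5,fy=5,interpolation=2))
cv2.imwrite('pics/cb.png',cv2.resize(b[150:300,120:320],None,fx=4,fy=4,interpolation=2))
E
```

```text
(no output)
```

View pics/ca.png

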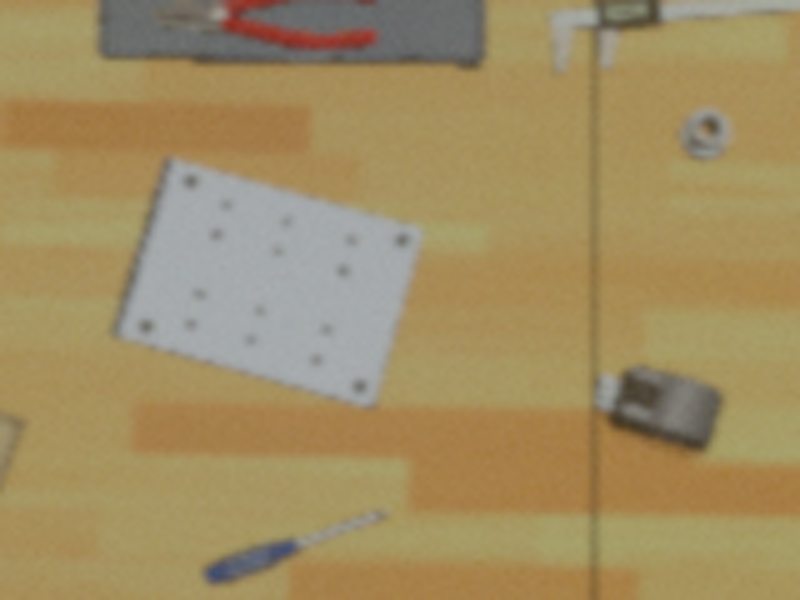

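View pics/cb.png

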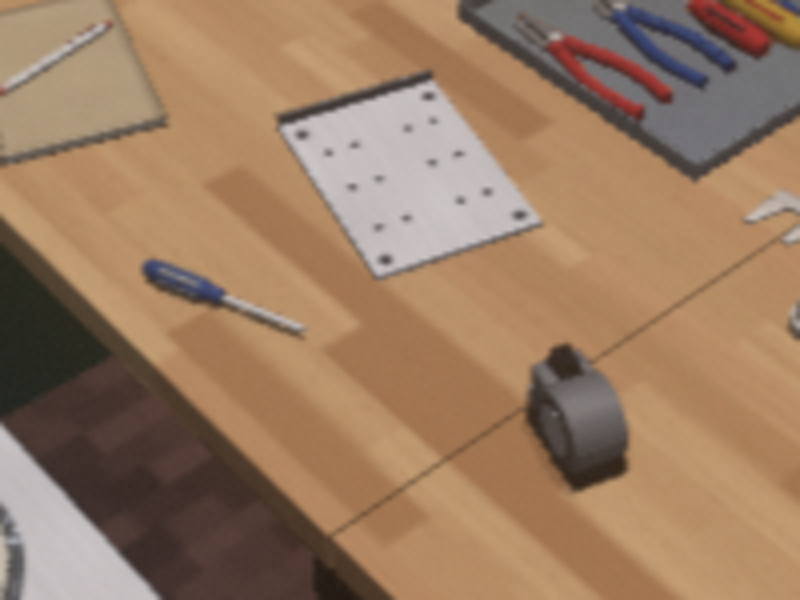

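View pics/both.png

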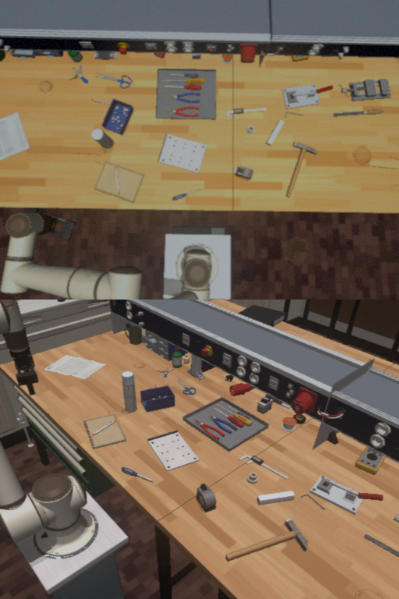

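```bash
cat > fit.py <<'E'
from h import *
from scipy.optimize import least_squares
A=lambda x,y:('top',(140+y/5-.4,180+x/5-.4)); B=lambda x,y:('scene',(150+y/4-.4,120+x/4-.4))
P=[((-75,107.5,16),A(117,333)),((75,107.5,16),A(168,158)),((75,-107.5,6),A(422,228)),((-75,-107.5,6),A(375,406)),
   ((-75,107.5,16),B(278,115)),((75,107.5,16),B(431,72)),((-75,-107.5,3),B(378,277)),((75,-107.5,3),B(542,223))]
T=[((0,24,41),A(642,390)),((-22,-39,-30),A(706,450)),((22,-39,-30),A(721,392)),((12,55,-18),A(600,375)),((-12,55,-18),A(597,408)),
   ((0,24,41),B(565,357)),((-22,-39,-35),B(575,490)),((22,-39,-35),B(627,469))]
def W(p,L,z0):
    c,s=np.cos(p[2]),np.sin(p[2]); L=np.array(L)/1e3
    return np.array([p[0]+c*L[0]-s*L[1],p[1]+s*L[0]+c*L[1],L[2]+z0])
def fit(pts,z0,g):
    f=lambda p:np.concatenate([np.subtract(pix(o[0],W(p,L,z0)),o[1]) for L,o in pts])
    r=least_squares(f,g,loss='soft_l1'); return r.x,f(r.x).reshape(-1,2)
if __name__=='__main__':
  for n,pts,z0,g in(('plate',P,0,[.55,.09,-.25]),('tape',T,.035,[.45,-.21,-.25])):
    p,e=fit(pts,z0,g); print(n,p.round(4),np.degrees(p[2]).round(2)); print(e.round(1).tolist())
  s0=[cv2.resize(cv2.imread(f'pics/{n}.png'),None,fx=5,fy=5,interpolation=2) for n in('t0','s0')]
  for (pts,z0,g,box) in((P,0,[.55,.09,-.25],(-75,75,-107.5,107.5,0,6)),(T,.035,[.45,-.21,-.25],(-22,22,-39,39,-35,31))):
    p,_=fit(pts,z0,g)
    for im,c in zip(s0,('top','scene')):
      for z in box[4:]:
        q=[pix(c,W(p,(x,y,z),z0)) for x,y in((box[0],box[2]),(box[1],box[2]),(box[1],box[3]),(box[0],box[3]))]
        cv2.polylines(im,[np.int32([[(v[1]+.4)*5,(v[0]+.4)*5] for v in q])],True,(0,255,0) if z==box[5] else (0,0,255),1)
  o=np.hstack([s0[0][650:1250,950:1750][150:560], ]); cv2.imwrite('pics/o1.png',o)
  cv2.imwrite('pics/o2.png',s0[1][750:1400,750:1500][:600])
E
python3 fit.py
```

```text
plate [ 0.5553  0.0851 -0.254 ] -14.55
[[-0.5, -0.8], [-1.1, -0.1], [-0.5, 0.9], [-0.2, 0.1], [0.4, -0.9], [-0.4, -0.4], [1.1, -0.2], [0.6, -0.0]]
tape [ 0.457  -0.228  -0.2171] -12.44
[[-0.1, 0.5], [-0.6, 0.1], [0.2, -0.6], [0.1, 0.2], [-0.6, -0.6], [-0.7, -0.9], [1.1, 0.2], [0.7, 0.2]]
```

View pics/o1.png

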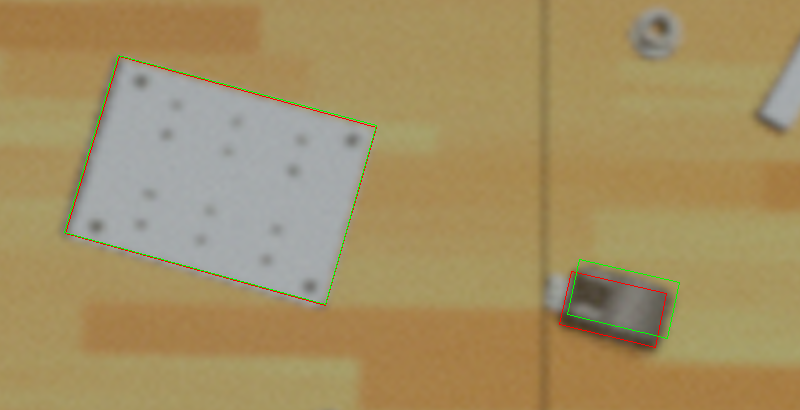

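View pics/o2.png

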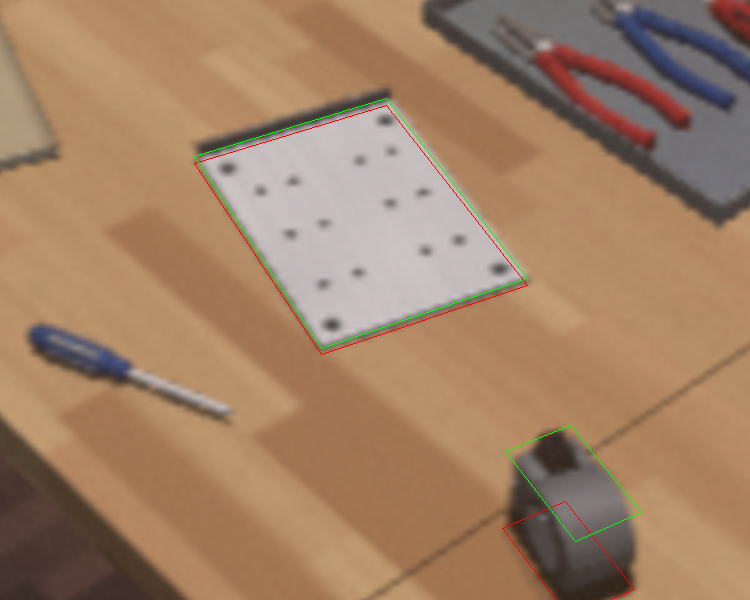

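The overlays match: plate centre is (0.555, 0.085) with yaw -14.5°. The tape stands at (0.457, -0.228) with yaw -12.4°, nose towards the plate, with no bystander on the route.

Emit:
arm_command(
  motion=[
    [87,0,0,0,0,0,0.147],
    [87,0,0,0,0,0,0.147],
    [87,0,0,0,0,0,0.147],
    [87,0,0,0,0,0,0.147],
    [87,0,0,0,0,0,0.147],
    [87,0,0,0,0,0,0.147],
    [87,0,0,0,0,0,0.147],
    [87,0,0,0,0,0,0.147],
  ],
)

```text
time_s: 2.1
tcp_pos: [0.1965, 0.5933, 0.2306]
ee_rot: [[0.069, -0.998, 0.0], [-0.998, -0.069, 0.0], [-0.0, -0.0, -1.0]]
wrist_force: [0.1, 0.6, 0.6]
gripper_width: 0.999
gripper_force: 0.0
```

Emit:
arm_command(
  motion=[
    [87,0,0,0,0,0,0.147],
    [87,0,0,0,0,0,0.147],
    [87,41,-24,5,0,0,0],
    [87,41,-24,5,0,0,0],
    [87,41,-24,5,0,0,0],
    [87,41,-24,5,0,0,0],
    [87,41,-24,5,0,0,0],
    [87,41,-24,5,0,0,0],
  ],
)

```text
time_s: 2.9
tcp_pos: [0.2838, 0.3201, 0.2006]
ee_rot: [[-0.217, -0.976, 0.0], [-0.976, 0.217, 0.001], [-0.001, -0.0, -1.0]]
wrist_force: [0.2, 0.4, -0.6]
gripper_width: 1.001
gripper_force: 0.0
```

Emit:
arm_command(
  motion=[
    [87,41,-24,5,0,0,0],
    [87,41,-24,5,0,0,0],
    [87,41,-24,5,0,0,0],
    [87,41,-24,5,0,0,0],
    [87,41,-24,5,0,0,0],
    [87,41,-24,5,0,0,0],
    [87,41,-24,5,0,0,0],
    [87,41,-24,5,0,0,0],
  ],
)

```text
time_s: 3.7
tcp_pos: [0.4003, -0.0419, 0.161]
ee_rot: [[-0.217, -0.976, 0.002], [-0.976, 0.217, 0.0], [-0.001, -0.002, -1.0]]
wrist_force: [0.2, 0.5, -0.3]
gripper_width: 1.001
gripper_force: 0.0
```

```bash
cat >> h.py <<'E'
PL=(.5553,.0851,-.254)
def go(x,y,yaw,z):
    """tool-axis shift (mm) and turn about tool z (rad) from the measured pose; tool x = -case y"""
    s=sense(); R=np.array(s['ee_rot']); a=np.arctan2(R[1,0],R[0,0]); 
    d=R.T@(np.array([x,y,z])-s['tcp_pos'])*1e3
    w=yaw-np.pi/2-a; w=(w+np.pi)%(2*np.pi)-np.pi
    print('t',round(s['time_s'],2),'tcp',np.round(s['tcp_pos'],4),'shift',d.round(1),'turn z',round(-w,4),'F',np.round(s['wrist_force'],1),'w',round(s['gripper_width']*87,1),'tz',R[:,2].round(3))
def inplate(y,x=0):
    c,s=np.cos(PL[2]),np.sin(PL[2]); return PL[0]+c*x-s*y,PL[1]+s*x+c*y
E
python3 -c "
from h import *
go(.457,-.228,-.2171,.03)"
```

```text
t 3.7 tcp [ 0.4003 -0.0419  0.161 ] shift [169.5 -95.5 131. ] turn z -0.0015 F [ 0.2  0.5 -0.3] w 87.1 tz [ 0.002  0.    -1.   ]
```

Emit:
arm_command(
  motion=[
    [87,42,-24,8,0,0,0],
    [87,42,-24,8,0,0,0],
    [87,42,-24,8,0,0,0],
    [87,42,-24,8,0,0,0],
    [87,0,0,20,0,0,0],
    [87,0,0,0,0,0,0],
  ],
)

```text
time_s: 4.3
tcp_pos: [0.4549, -0.2258, 0.106]
ee_rot: [[-0.221, -0.975, -0.006], [-0.975, 0.221, 0.002], [-0.0, 0.006, -1.0]]
wrist_force: [-0.7, 0.3, -0.9]
gripper_width: 1.001
gripper_force: 0.0
```

```bash
python3 - <<'E'
from h import *
go(.457,-.228,-.2171,.03)
E
```

```text
t 4.3 tcp [ 0.4549 -0.2258  0.106 ] shift [ 1.7 -3.  76. ] turn z -0.0057 F [-0.7  0.3 -0.9] w 87.0 tz [-0.006  0.002 -1.   ]
```

Emit:
arm_command(
  motion=[
    [87,2,-3,26,0,0,0],
    [87,0,0,25,0,0,0],
    [87,0,0,25,0,0,0],
    [87,0,0,0,0,0,0],
    [40,0,0,0,0,0,0],
    [40,0,0,0,0,0,0],
    [40,0,0,0,0,0,0],
    [40,0,0,0,0,0,0],
  ],
)

```text
time_s: 5.1
tcp_pos: [0.4601, -0.2274, 0.0337]
ee_rot: [[-0.217, -0.976, 0.002], [-0.976, 0.217, -0.0], [-0.0, -0.002, -1.0]]
wrist_force: [1.3, 0.3, 0.8]
gripper_width: 0.721
gripper_force: 0.0
```

Emit:
arm_command(
  motion=[
    [40,0,0,0,0,0,0],
    [40,0,0,0,0,0,0],
    [40,0,0,0,0,0,0],
  ],
)

```text
time_s: 5.4
tcp_pos: [0.4576, -0.2273, 0.0324]
ee_rot: [[-0.218, -0.976, -0.004], [-0.976, 0.218, 0.001], [0.0, 0.004, -1.0]]
wrist_force: [-4.5, 0.1, 3.9]
gripper_width: 0.503
gripper_force: 29.7
```

```bash
python3 - <<'E'
from h import *
go(.457,-.228,-.2171,.03)
s=sense();print(s['gripper_force'])
for y in(75.5-1.6-7,):pass
# target: hook inner face 54 ahead of case centre at plate y 107.5+5 -> case centre y 58.5
for z in(.06,): go(*inplate((107.5+5-54)/1e3),PL[2],z)
E
```

```text
t 5.4 tcp [ 0.4576 -0.2273  0.0324] shift [0.8 0.5 2.4] turn z -0.0025 F [-4.5  0.1  3.9] w 43.8 tz [-0.004  0.001 -1.   ]
29.68205512035638
t 5.4 tcp [ 0.4576 -0.2273  0.0324] shift [-384.6  -29.2  -27.7] turn z 0.0344 F [-4.5  0.1  3.9] w 43.8 tz [-0.004  0.001 -1.   ]
```

Emit:
arm_command(
  motion=[
    [40,0,0,-25,0,0,0],
    [40,0,0,-25,0,0,0],
    [40,0,0,0,0,0,0.0344],
    [40,-30,-1.6,0,0,0,0],
    [40,-38.5,-1.6,0,0,0,0],
    [40,-38.5,-1.6,0,0,0,0],
    [40,-38.5,-1.6,0,0,0,0],
    [40,-38.5,-1.6,0,0,0,0],
  ],
)

```text
time_s: 6.2
tcp_pos: [0.5134, -0.0497, 0.0817]
ee_rot: [[-0.251, -0.968, -0.0], [-0.968, 0.251, 0.0], [-0.0, 0.0, -1.0]]
wrist_force: [0.9, -0.5, -4.2]
gripper_width: 0.512
gripper_force: 29.7
```

Emit:
arm_command(
  motion=[
    [40,-38.5,-1.6,0,0,0,0],
    [40,-38.5,-1.6,0,0,0,0],
    [40,-38.5,-1.6,0,0,0,0],
    [40,-38.5,-1.6,0,0,0,0],
    [40,-38.5,-1.6,0,0,0,0],
    [40,-10,-1.6,0,0,0,0],
    [40,0,0,0,0,0,0],
    [40,0,0,0,0,0,0],
  ],
)

```text
time_s: 7.0
tcp_pos: [0.5723, 0.1416, 0.0814]
ee_rot: [[-0.251, -0.968, -0.002], [-0.968, 0.251, -0.001], [0.001, 0.002, -1.0]]
wrist_force: [-0.6, -0.7, -3.4]
gripper_width: 0.504
gripper_force: 29.7
```

```bash
python3 - <<'E'
from h import *
go(*inplate(.0585),PL[2],.0524)
a=snap('top','t1');b=snap('scene','s1')
s=sense();p=np.array(s['tcp_pos'])
u=p[2]-.0324; R=np.array(s['ee_rot']); f=-R[:,0]
ims=[]
for im,c,(r0,r1,c0,c1) in((a,'top',(150,230,180,290)),(b,'scene',(130,230,160,270))):
    k=5 if c=='top' else 5
    big=cv2.resize(im[:,:,::-1],None,fx=5,fy=5,interpolation=2)
    def dot(X,col): q=pix(c,X); cv2.circle(big,(int((q[1]+.4)*5),int((q[0]+.4)*5)),3,col,-1)
    n=p+f*.039; n[2]=u; h=p+f*.054; h[2]=u+.002
    dot(n,(0,0,255)); dot(h,(0,255,0)); dot([*inplate(.1075),.016],(255,0,0))
    big=big[r0*5:r1*5,c0*5:c1*5]; ims.append(cv2.resize(big,(400,400)) if 0 else big)
    cv2.imwrite(f'pics/m_{c}.png',big)
h0=min(i.shape[0] for i in ims);print([i.shape for i in ims])
E
```

```text
t 7.0 tcp [0.5723 0.1416 0.0814] shift [ 0.4  2.2 29. ] turn z 0.0 F [-0.6 -0.7 -3.4] w 43.8 tz [-0.002 -0.001 -1.   ]
[(400, 550, 3), (500, 550, 3)]
```

View pics/m_scene.png

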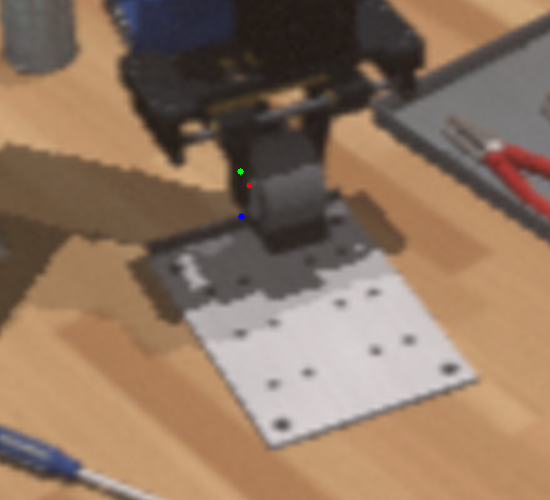

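View pics/m_top.png

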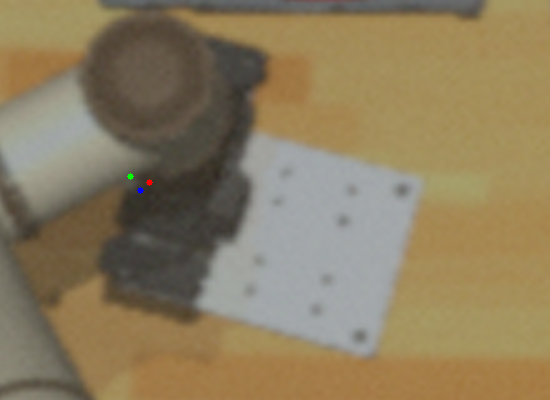

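Hook and nose are hidden behind the gripper, but the lower rear corners of the case show in the scene crop at (272,250) and (328,233). I'll check the in-hand position against those.

```bash
python3 - <<'E'
from h import *
s=sense();p=np.array(s['tcp_pos']);R=np.array(s['ee_rot']);f=-R[:,0]
for z in(.049,):
  for x,y in((272,250),(328,233)):
    q=at('scene',(130+y/5-.4,160+x/5-.4),z)-p; print('ahead',(q@f*1e3).round(1),'side',(q@-R[:,1]*1e3).round(1))
E
```

```text
ahead -31.8 side -14.9
ahead -31.8 side 27.0
```

```bash
python3 - <<'E'
from h import *
p=np.array([.4576,-.2273,0]);f=np.array([.218,.976,0]);r=np.array([.976,-.218,0])
for x,y in((575,490),(627,469)):
    q=at('scene',(150+y/4-.4,120+x/4-.4),0)-p; print('ahead',(q@f*1e3).round(1),'side',(q@r*1e3).round(1))
# contrast-enhanced crop of both, same scale
a=cv2.imread('pics/s0.png')[230:276,245:285];b=cv2.imread('pics/s1.png')[150:196,200:240]
o=np.hstack([cv2.resize(cv2.convertScaleAbs(i,alpha=1.8,beta=10),None,fx=10,fy=10,interpolation=2) for i in(a,b)])
cv2.imwrite('pics/cmp.png',o);print(o.shape)
E
```

```text
ahead -36.2 side -20.9
ahead -37.4 side 22.5
(460, 800, 3)
```

View pics/cmp.png

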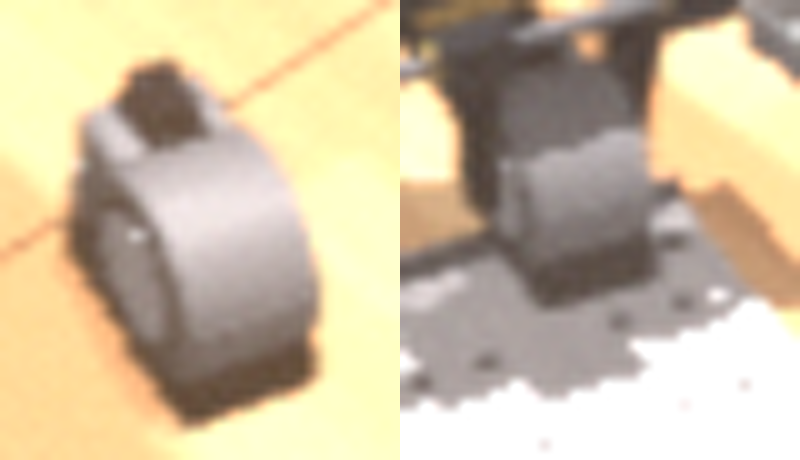

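Emit:
arm_command(
  motion=[
    [40,1.5,2,10,0,0,0],
    [40,0,0,10,0,0,0],
    [40,0,0,8,0,0,0],
    [40,0,0,0,0,0,0],
    [40,0,0,3,0,0,0],
    [40,0,0,2,0,0,0],
    [40,0,0,0,0,0,0],
  ],
)

```text
time_s: 7.8
tcp_pos: [0.571, 0.1414, 0.0494]
ee_rot: [[-0.251, -0.968, -0.0], [-0.968, 0.251, -0.0], [0.0, 0.0, -1.0]]
wrist_force: [-0.4, 0.3, -3.8]
gripper_width: 0.506
gripper_force: 29.7
```

Emit:
arm_command(
  motion=[
    [40,0,0,3,0,0,0],
    [40,0,0,2,0,0,0],
    [40,0,0,2,0,0,0],
    [40,0,0,0,0,0,0],
    [40,0,0,0,0,0,0],
  ],
)

```text
time_s: 8.3
tcp_pos: [0.571, 0.1414, 0.0425]
ee_rot: [[-0.251, -0.968, -0.0], [-0.968, 0.251, -0.0], [0.0, 0.0, -1.0]]
wrist_force: [0.2, 0.2, -4.5]
gripper_width: 0.505
gripper_force: 29.7
```

Emit:
arm_command(
  motion=[
    [40,0,0,2,0,0,0],
    [40,4,0,0,0,0,0],
    [40,6,0,0,0,0,0],
    [40,6,0,0,0,0,0],
    [40,0,0,0,0,0,0],
    [40,0,0,0,0,0,0],
  ],
)

```text
time_s: 8.9
tcp_pos: [0.5681, 0.127, 0.041]
ee_rot: [[-0.25, -0.968, 0.003], [-0.968, 0.25, 0.002], [-0.003, -0.002, -1.0]]
wrist_force: [0.5, 4.5, -3.9]
gripper_width: 0.507
gripper_force: 29.6
```

```bash
python3 - <<'E'
from h import *
go(*inplate(-.1545),PL[2],.041)
E
```

```text
t 8.9 tcp [0.5681 0.127  0.041 ] shift [198.2   2.1  -0.5] turn z 0.0011 F [ 0.5  4.5 -3.9] w 44.1 tz [ 0.003  0.002 -1.   ]
```

Emit:
arm_command(
  motion=[
    [40,15,0,0,0,0,0],
    [40,22,0,0,0,0,0],
    [40,22,0,0,0,0,0],
    [40,22,0,0,0,0,0],
    [40,22,0,0,0,0,0],
    [40,22,0,0,0,0,0],
    [40,20,0,0,0,0,0],
    [40,0,0,0,0,0,0],
  ],
)

```text
time_s: 9.7
tcp_pos: [0.5303, -0.0154, 0.0408]
ee_rot: [[-0.252, -0.968, 0.0], [-0.968, 0.252, 0.001], [-0.001, -0.0, -1.0]]
wrist_force: [1.0, 6.4, -3.3]
gripper_width: 0.508
gripper_force: 29.5
```

Emit:
arm_command(
  motion=[
    [40,22,0,0,0,0,0],
    [40,18,0,0,0,0,0],
    [40,13,0,0,0,0,0],
    [40,0,0,0,0,0,0],
    [40,0,0,0,0,0,0],
  ],
)

```text
time_s: 10.2
tcp_pos: [0.5183, -0.0649, 0.0408]
ee_rot: [[-0.25, -0.968, 0.001], [-0.968, 0.25, 0.0], [-0.001, -0.001, -1.0]]
wrist_force: [1.6, 6.0, -4.0]
gripper_width: 0.5
gripper_force: 29.8
```

```bash
python3 - <<'E'
from h import *
go(*inplate(-.1545),PL[2],.0324)
b=snap('scene','s2');cv2.imwrite('pics/s2c.png',cv2.resize(cv2.convertScaleAbs(b[140:250,170:290,::-1],alpha=1.3),None,fx=5,fy=5,interpolation=2))
E
```

```text
t 10.2 tcp [ 0.5183 -0.0649  0.0408] shift [-0.   1.9  8.4] turn z 0.0011 F [ 1.6  6.  -4. ] w 43.5 tz [ 0.001  0.    -1.   ]
```

View pics/s2c.png

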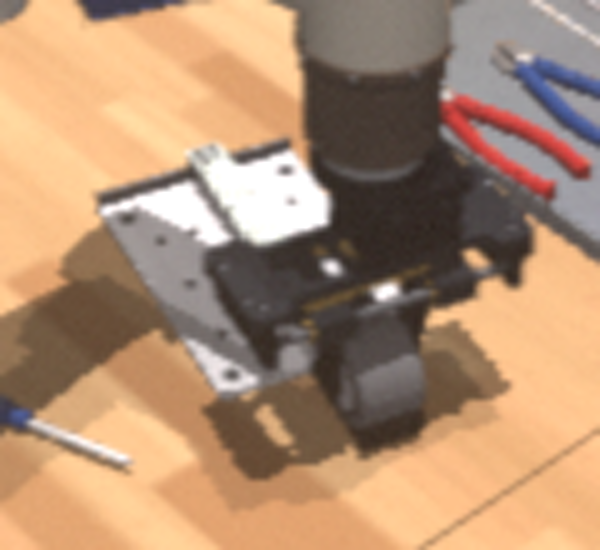

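The white blade runs across the plate to the lip, so it is hooked. The case is past the plain edge, so I'll lower it.

Emit:
arm_command(
  motion=[
    [40,0,0,3,0,0,0],
    [40,0,0,3,0,0,0],
    [40,0,0,1,0,0,0],
    [40,0,0,0,0,0,0],
    [40,0,0,0,0,0,0],
  ],
)

```text
time_s: 10.75
tcp_pos: [0.5201, -0.0642, 0.0344]
ee_rot: [[-0.251, -0.968, 0.005], [-0.968, 0.251, 0.001], [-0.002, -0.005, -1.0]]
wrist_force: [2.8, 4.8, -2.5]
gripper_width: 0.505
gripper_force: 30.0
```

Emit:
arm_command(
  motion=[
    [40,0,0,1,0,0,0],
    [40,0,0,1,0,0,0],
    [40,0,0,0,0,0,0],
    [40,0,0,0,0,0,0],
  ],
)

```text
time_s: 11.15
tcp_pos: [0.5203, -0.064, 0.0335]
ee_rot: [[-0.25, -0.968, 0.006], [-0.968, 0.25, 0.001], [-0.002, -0.005, -1.0]]
wrist_force: [0.7, 7.3, 4.0]
gripper_width: 0.503
gripper_force: 30.0
```

Emit:
arm_command(
  motion=[
    [40,-2,0,0,0,0,0],
    [40,-2,0,0,0,0,0],
    [50,0,0,0,0,0,0],
    [50,0,0,0,0,0,0],
    [50,0,0,0,0,0,0],
    [50,0,0,0,0,0,0],
    [50,0,0,0,0,0,0],
  ],
)

```text
time_s: 11.85
tcp_pos: [0.5178, -0.0622, 0.0312]
ee_rot: [[-0.251, -0.968, -0.001], [-0.968, 0.251, -0.0], [0.001, 0.001, -1.0]]
wrist_force: [-0.3, -0.6, -0.4]
gripper_width: 0.577
gripper_force: 0.0
```

Emit:
arm_command(
  motion=[
    [87,0,0,0,0,0,0],
    [87,0,0,0,0,0,0],
    [87,0,0,0,0,0,0],
    [87,0,0,0,0,0,0],
    [87,0,0,-30,0,0,0],
    [87,0,0,-45,0,0,0],
    [87,0,0,-40,0,0,0],
    [87,0,0,0,0,0,0],
  ],
)

```text
time_s: 12.65
tcp_pos: [0.5224, -0.0617, 0.1527]
ee_rot: [[-0.249, -0.968, 0.013], [-0.968, 0.249, 0.001], [-0.004, -0.012, -1.0]]
wrist_force: [-0.4, 0.2, -0.7]
gripper_width: 0.998
gripper_force: 0.0
```

Emit:
arm_command(
  motion=[
    [0,45,0,0,0,0,0],
    [0,45,0,0,0,0,0],
    [0,45,0,0,0,0,0],
    [0,0,0,0,0,0,0],
    [0,0,0,0,0,0,0],
  ],
)

```text
time_s: 13.15
tcp_pos: [0.4838, -0.1935, 0.1459]
ee_rot: [[-0.253, -0.967, -0.001], [-0.967, 0.253, 0.0], [-0.0, 0.001, -1.0]]
wrist_force: [0.8, 0.9, -0.0]
gripper_width: 0.63
gripper_force: 0.0
```

```bash
python3 - <<'E'
from h import *
go(*inplate(-.1225),PL[2],.09)
b=snap('scene','s3');a=snap('top','t3')
o=np.hstack([cv2.resize(i,(400,400),interpolation=2) for i in(b[140:240,180:280],a[150:240,195:285])])
cv2.imwrite('pics/s3c.png',cv2.convertScaleAbs(o[:,:,::-1],alpha=1.2))
for n,z in(('tape_lock_top',.076),('tape_nose',.03),('tape_hook',.018)):
  for c in('scene','top'):
    for r in find_in(n,c)[:1]:
      X=at(c,r['location'],z);d=X[:2]-PL[:2];cs,sn=np.cos(PL[2]),np.sin(PL[2]);print(n,c,np.round(r['location'],1),r['p'],'plate',round(cs*d[0]+sn*d[1],4),round(-sn*d[0]+cs*d[1],4))
E
```

```text
t 13.15 tcp [ 0.4838 -0.1935  0.1459] shift [-165.1    1.1   55.9] turn z -0.002 F [ 0.8  0.9 -0. ] w 54.8 tz [-0.001  0.    -1.   ]
tape_nose scene [208.4 235.1] 0.98 plate -0.0029 -0.1149
tape_nose top [192.8 221.3] 0.63 plate -0.0073 0.048
tape_hook scene [171.6 212.2] 0.65 plate 0.0157 0.1052
tape_hook top [209.6 382. ] 0.75 plate 0.1005 -0.5809
```

View pics/s3c.png

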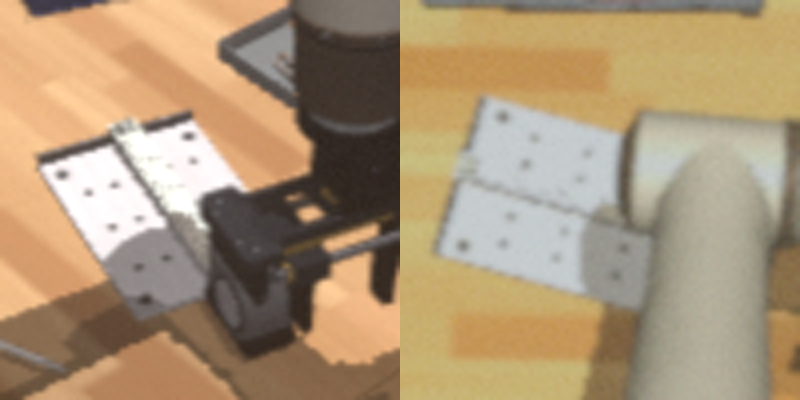

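The case stands upright with its nose at the plain edge and the hook over the lip. Checking its position from the rear base corners at (245,355) and (293,335), then on to the lock.

```bash
python3 - <<'E'
from h import *
cs,sn=np.cos(PL[2]),np.sin(PL[2])
for x,y in((245,356),(293,337)):
    d=at('scene',(140+y/4-.4,180+x/4-.4),0)[:2]-PL[:2]; print(round(cs*d[0]+sn*d[1],4),round(-sn*d[0]+cs*d[1],4))
go(*inplate(-.1225,.002),PL[2],.095)
E
```

```text
-0.0139 -0.1781
0.0301 -0.1761
t 13.55 tcp [ 0.4848 -0.1919  0.1466] shift [-163.3   -0.9   51.6] turn z 0.002 F [-0.1  0.5  0.7] w 22.9 tz [ 0.  0. -1.]
```

Emit:
arm_command(
  motion=[
    [0,-40,0,10,0,0,0],
    [0,-41,0,10,0,0,0],
    [0,-41,0,10,0,0,0],
    [0,-41,-1,10,0,0,0],
    [0,0,0,0,0,0,0],
    [0,0,0,0,0,0,0],
  ],
)

```text
time_s: 14.15
tcp_pos: [0.5264, -0.0338, 0.1062]
ee_rot: [[-0.248, -0.969, -0.001], [-0.969, 0.248, -0.0], [0.0, 0.001, -1.0]]
wrist_force: [-0.2, -0.4, 0.6]
gripper_width: 0.005
gripper_force: 0.0
```

```bash
python3 - <<'E'
from h import *
go(*inplate(-.1225,.002),PL[2],.086)
E
```

```text
t 14.15 tcp [ 0.5264 -0.0338  0.1062] shift [ 0.1 -0.1 20.2] turn z 0.0033 F [-0.2 -0.4  0.6] w 0.5 tz [-0.001 -0.    -1.   ]
```

Emit:
arm_command(
  motion=[
    [0,0,0,10,0,0,0],
    [0,0,0,10,0,0,0],
    [0,0,0,2,0,0,0],
    [0,0,0,2,0,0,0],
    [0,0,0,0,0,0,0],
  ],
)

```text
time_s: 14.65
tcp_pos: [0.5262, -0.0358, 0.0826]
ee_rot: [[-0.252, -0.968, -0.0], [-0.968, 0.252, -0.0], [0.0, 0.0, -1.0]]
wrist_force: [0.4, -0.8, 1.0]
gripper_width: 0.006
gripper_force: 0.9
```

Emit:
arm_command(
  motion=[
    [0,0,0,2,0,0,0],
    [0,0,0,1,0,0,0],
    [0,0,0,0,0,0,0],
  ],
)

```text
time_s: 14.95
tcp_pos: [0.5263, -0.0356, 0.0798]
ee_rot: [[-0.251, -0.968, -0.0], [-0.968, 0.251, -0.0], [0.0, -0.0, -1.0]]
wrist_force: [-0.2, -2.5, 3.6]
gripper_width: 0.007
gripper_force: 2.1
```

Emit:
arm_command(
  motion=[
    [0,0,0,1,0,0,0],
    [0,0,0,1,0,0,0],
    [0,0,0,0,0,0,0],
    [0,0,0,0,0,0,0],
  ],
)

```text
time_s: 15.35
tcp_pos: [0.5268, -0.0347, 0.0782]
ee_rot: [[-0.251, -0.968, 0.001], [-0.968, 0.251, 0.0], [-0.001, -0.001, -1.0]]
wrist_force: [-1.1, 1.3, 7.1]
gripper_width: 0.004
gripper_force: 3.4
```

Emit:
arm_command(
  motion=[
    [0,0,0,1,0,0,0],
    [0,0,0,0.5,0,0,0],
    [0,0,0,0,0,0,0],
    [0,0,0,0,0,0,0],
  ],
)

```text
time_s: 15.75
tcp_pos: [0.527, -0.0347, 0.078]
ee_rot: [[-0.25, -0.968, 0.002], [-0.968, 0.25, 0.0], [-0.001, -0.002, -1.0]]
wrist_force: [-3.5, 2.9, 13.4]
gripper_width: 0.004
gripper_force: 7.0
```

Emit:
arm_command(
  motion=[
    [0,0,0,0.5,0,0,0],
    [0,0,0,0,0,0,0],
    [0,0,0,0,0,0,0],
  ],
)

```text
time_s: 16.05
tcp_pos: [0.527, -0.0347, 0.0779]
ee_rot: [[-0.25, -0.968, 0.002], [-0.968, 0.25, 0.0], [-0.001, -0.002, -1.0]]
wrist_force: [-5.8, 3.2, 16.6]
gripper_width: 0.005
gripper_force: 8.4
```

Emit:
arm_command(
  motion=[
    [0,0,0,-3,0,0,0],
    [0,0,0,-20,0,0,0],
    [0,0,0,-40,0,0,0],
    [0,40,0,-40,0,0,0],
    [0,45,0,0,0,0,0],
    [0,45,0,0,0,0,0],
    [0,45,0,0,0,0,0],
    [0,45,0,0,0,0,0],
  ],
)

```text
time_s: 16.85
tcp_pos: [0.4715, -0.2449, 0.1734]
ee_rot: [[-0.251, -0.968, -0.0], [-0.968, 0.251, 0.001], [-0.001, 0.0, -1.0]]
wrist_force: [1.2, -0.4, -0.2]
gripper_width: 0.009
gripper_force: 0.0
```

Emit:
arm_command(
  motion=[
    [0,30,0,0,0,0,0],
    [0,0,0,0,0,0,0],
    [0,0,0,0,0,0,0],
  ],
)

```text
time_s: 17.15
tcp_pos: [0.4643, -0.273, 0.173]
ee_rot: [[-0.253, -0.968, -0.001], [-0.968, 0.253, 0.001], [-0.001, 0.001, -1.0]]
wrist_force: [-0.3, 0.3, 0.4]
gripper_width: -0.001
gripper_force: 0.0
```

```bash
python3 - <<'E'
from h import *
b=snap('scene','s4');a=snap('top','t4')
cs,sn=np.cos(PL[2]),np.sin(PL[2])
for n,z in(('tape_lock_top',.07),('tape_case',.035),('tape_nose',.0),('tape_hook',.018)):
  for c in('scene','top'):
    for r in find_in(n,c)[:2]:
      d=at(c,r['location'],z)[:2]-PL[:2];print(n,c,np.round(r['location'],1),round(r['p'],2),'plate',round(cs*d[0]+sn*d[1],4),round(-sn*d[0]+cs*d[1],4))
d=cv2.absdiff(capture('scene'),cv2.imread('pics/s3.png')[:,:,::-1])
print('change at plate/hook area',d[165:185,190:220].mean().round(1))
print(sense()['time_s'],sense()['tcp_pos'],sense()['wrist_force'])
E
```

```text
tape_case scene [206.6 236.3] 0.56 plate 0.0019 -0.1139
tape_case top [197.1 249.9] 0.83 plate 0.0055 -0.0653
tape_case top [142.2 310.3] 0.57 plate 0.2866 -0.2382
tape_nose scene [204.6 237. ] 0.62 plate 0.0256 -0.072
tape_nose top [199.5 252.5] 0.83 plate 0.0049 -0.0757
tape_hook scene [175.6 213.6] 0.38 plate 0.0108 0.0823
tape_hook top [190.3 215.1] 0.4 plate -0.0023 0.076
change at plate/hook area 5.5
17.7 [ 0.46501592 -0.27230749  0.1739821 ] [0.58182963 1.04951697 0.22614254]
```

```bash
python3 -c "
from station import finish_job
print(finish_job())"
```

```text
the job is handed in; nothing more can be done
None
```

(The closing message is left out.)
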